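Unclamp the welded bracket and sort left-hand from right-hand

ROBOT

A 6-joint arm with a two-finger parallel gripper is mounted at the origin on the work surface. World frame = base frame: x ahead of the robot, y to its left, z up, the work surface at z = 0. Lengths are in m, angles in rad, forces in N, time in s.
With the tool pointing down it reaches from about 0.25 to 0.725 m from the base axis. Payload 4 kg.
Tool frame: the origin (TCP) lies midway between the tips of the shut fingers; the grasp point (between the pads) lies 19 mm behind it; z points along the fingers, x is the direction in which the jaws open and shut, and the axes are right-handed (so a half turn about z gives the same grasp; the last joint's range is limited). The gripper opens to 85 mm and grips with 20 to 120 N. Pads are 22 mm wide; open, the fingers measure 114 mm over their backs; the gripper's body (76 mm by 85 mm) begins 54 mm behind the grasp point. The pads swing forward as they close: fully open they stand 13 mm farther back than shut.
Start: joints at [1.268, 0.241, 0.005, 1.335, 0, 1.571], TCP at [0.149, 0.477, 0.231] pointing down, gripper open.
Joint ranges: [-2.72, 2.72], [-1.05, 1.87], [-1.09, 1.28], [-1.99, 2.15], [-1.42, 1.44], [-3.14, 3.14]. Speed limits (rad/s): [2.79, 2.79, 3.14, 3.14, 3.14, 3.14].

INTERFACE

Orientations are given as a unit quaternion [x, y, z, w].
In Python, from workcell import bot gives the robot as it stands.
- The arm moves only by the tool drive_tool, never from a script. Its argument "rows" is text: rows parted by semicolons, each of 5 numbers parted by spaces: the finger opening in mm, from 0 to 85.4, then the shift along the tool's x, y, z in mm, then the turn about the tool's z in rad. A call has 1 to 12 rows; each row shifts and turns the commanded pose from where the row before left it, along the tool's axes as they then stand; what a row does not reach is not made up. A row lasts 1/10 s, in which the tool goes at most 50 mm and 8.59 degrees, less where a joint would pass 70% of its speed; a pose out of reach is approached as far as the arm can. A call is refused whole if a number of a shift passes 50 or a number of a turn 0.15, either way. A call with a gripper value outside its range is refused whole. The fingers move at their own pace and stop on an object; the grip force is fixed at half the most. Time passes only in rows, so rows that do not move let the fingers close. It gives the time, the measured TCP pose, the force and the opening at its end, in the units of the state.
- bot.get_obs(): the state, without advancing time (a new reading comes with each control period).
- bot.camera(name): name is "scene" or "top" or "wrist"; returns a dict with "image" (480x640x3 uint8, red, green, blue), "vertical_fov" (degrees; the focal length in pixels is half the picture's height over the tangent of half this angle, whatever the lens; pixels are square), "cx", "cy" (the principal point, pixels), "R" (3x3) and "t" (3): a world point X has camera coordinates R X + t; the wrist camera has in their place "tool_from_camera" (4x4, takes a point from camera to tool coordinates, whose origin is the TCP and whose axes are the tool frame's). Camera axes: x right, y down, z forward; pixel columns grow to the right and rows downward; lengths in m; the calibration is good to about 2 mm. The wrist camera is an equidistant fisheye: a pixel r from the principal point sees the ray r / f radians off the axis. A picture is of the moment at which its call begins: read the wrist's pose just before it. There is no depth.
- bot.job_done(): hands the job in, once; it reports no verdict.
The state is a dict: "clock": time; "joint_pos": joint angles; "joint_vel": joint speeds; "tau": joint torques, N m; "eef_pos": TCP position; "tool_rot": TCP orientation; "ft_force": force on the tool from outside, world axes, zero at the start; "ft_torque": the same for the moment, N m; "grip_width": finger opening in m.
Only numpy, scipy, OpenCV 4.12 (cv2) and the standard library are available. Lean on these libraries where they do the work, as an engineer would, in place of code of your own. Each camera call takes 0.05 s, during which the arm holds its last target. There are 200 camera calls.

TASK

Throw the toggle clamp's handle right back to free the bracket in the welding jig and leave it open, then put that bracket and its mirror-image mate from the bench each into the container that already holds a bracket of its own hand. Set them down standing on their foot, flat on the container floor, without dropping them, and leave the brackets already there and the other things on the bench where they are.

Things in the scene. Friction and masses are not known exactly. Their poses are not given: they have to be found in the camera images.
- bracket_left_mid (a point): Steel left-hand bracket, 0.7 kg: foot plate 130 x 56 x 5 mm, upright web along one long edge, upright round sleeve (42 mm dia., top 60 mm up) at one end. Sleeve end pointing away from you, the web is on your left. Point: middle of the foot, 28 mm above its underside; z up, x to the sleeve (axis at x = 38 mm). At the start one bench bracket is in the jig, its mate loose beside it with the same yaw; which is which varies.
- bracket_left_web (a point): Grip point on the left-hand bench bracket's web, 40 mm above the foot's underside; axes as the bracket's, y across the web. The web is 8 mm thick, its top 13 mm above this point; it runs from 25 mm behind to 72 mm ahead of it along x, but the sleeve's wall begins 29 mm ahead. In the frame of the bracket's middle: x = -12, y = +24, z = +12 mm. Centre of mass: 25 mm ahead, 15 mm to the foot's side.
- bracket_right_mid (a point): Steel right-hand bracket, 0.7 kg: foot plate 130 x 56 x 5 mm, upright web along one long edge, upright round sleeve (42 mm dia., top 60 mm up) at one end. Sleeve end pointing away from you, the web is on your right. Point: middle of the foot, 28 mm above its underside; z up, x to the sleeve (axis at x = 38 mm). At the start one bench bracket is in the jig, its mate loose beside it with the same yaw; which is which varies.
- bracket_right_web (a point): Grip point on the right-hand bench bracket's web, 40 mm above the foot's underside; axes as the bracket's, y across the web. The web is 8 mm thick, its top 13 mm above this point; it runs from 25 mm behind to 72 mm ahead of it along x, but the sleeve's wall begins 29 mm ahead. In the frame of the bracket's middle: x = -12, y = -24, z = +12 mm. Centre of mass: 25 mm ahead, 15 mm to the foot's side.
- bin_left: Blue open container for left-hand brackets, fixed, known by the left-hand bracket already in it; both look alike and their sides of the bench vary. 300 x 200 mm outside, walls 5 mm thick, 60 mm high, floor 5 mm. Origin: centre of underside; x along the 300 mm side, z up. The bracket in it stands crosswise (length along y) near x = +75 mm; the floor from x = -145 to +30 mm is free.
- stock_left_mid (a point): Finished left-hand bracket already standing in its container; same shape as bracket_left_mid, same point and axes. It stays where it is.
- bin_right: Blue open container for right-hand brackets, fixed, known by the right-hand bracket already in it; both look alike and their sides of the bench vary. 300 x 200 mm outside, walls 5 mm thick, 60 mm high, floor 5 mm. Origin: centre of underside; x along the 300 mm side, z up. The bracket in it stands crosswise (length along y) near x = +75 mm; the floor from x = -145 to +30 mm is free.
- stock_right_mid (a point): Finished right-hand bracket already standing in its container; same shape as bracket_right_mid, same point and axes. It stays where it is.
- jig: Welding jig, fixed: green nest plate 290 x 120 mm, 10 mm thick, with a window (2 mm clear all round) in which a bracket's foot stands on the bench, held down by a toggle clamp. Origin: bench height, centre of the window, under the middle of the jigged bracket; x points from bracket to clamp, z up. The jigged bracket's sleeve points to the jig's -x; once the clamp is open it lifts straight up.
- clamp_handle (a joint): Toggle clamp handle angle (rad): 0 = clamped, upright; its top swings back towards the jig's +x, away from the bracket, to its stop at 1.25 = right back, fully open. Stays where left; about 4 N at the grip. Pivot at jig x = 165, y = 0, z = 36 mm, axis along jig y. Links raise the hold-down arm: locked at handle 0, arm 0.8 rad at 0.8, 1.1 at 1.0, 1.5 at 1.2.
- clamp_grip (a point): Middle of the clamp handle's round red grip (22 mm diameter, reaching 58 to 148 mm from the pivot); this point is 105 mm from the pivot, 141 mm above the bench when clamped; z along the handle to its free end.
- clamp_tip (a point): Underside of the rubber tip (16 mm diameter) of the clamp's hold-down arm. Clamped, it is on the bare tail of the jigged bracket's foot at jig x = 47 mm; the arm is 17 mm wide, its top 46 mm and its spindle 56 mm above the bench, its pivot at jig x = 127, z = 40 mm. With the handle right back the arm stands upright over jig x = 80 to 140 mm, up to 130 mm high.
- pipe_offcut: Bystander: stainless pipe offcut standing on end, 114 mm diameter, 85 mm high, behind the jig; origin at the centre of its underside.
- magnet_square: Bystander: red magnetic welding square lying flat, about 100 x 100 mm, 22 mm high; origin at the middle of the underside of one leg.
- wire_brush: Bystander: wooden wire brush lying behind the jig, 250 mm long, 28 mm high; origin under its middle.
- chipping_hammer: Bystander: steel chipping hammer lying near the robot, head 140 mm, handle 190 mm, 24 mm high; origin under the middle of its length.
- paste_jar: Bystander: white jar with red lid and yellow label, 72 mm diameter, 85 mm high, at the back; origin under its centre.
Mind the look-alikes: they are no part of the job. Leave any blue look-alike of the part that bears bracket_right_mid alone.

How it is judged:
By the outcome, as a careful person would: the job done as asked, in the order asked, and still so for the second after the job is handed in, with the robot touching nothing.
It also fails if it takes over 70 s, if anything falls off the work surface, if the arm or the gripper's body presses on something with over 40 N, if the wrist force passes 120 N, or if a joint passes its speed limit or range.

## Working session

There is one attempt and no reset: what is moved stays moved. The work goes in short steps, Python scripts to look and compute and a tool call to move; the robot and the scene stay as the last step left them, time stands still between calls to the robot, and variables do not carry over. Pictures are saved under pics/ and viewed, about 8 in all and at most 12, crops included, and the job is handed in when it is done.

Besides the shell and the picture viewer there is one more tool, called after "Call:" in YAML: its name, and indented under it one key for each argument. drive_tool: Moves the arm, as the interface text tells. Its arguments: {"type":"object","properties":{"rows":{"type":"string"}},"required":["rows"]}

```bash
ls; mkdir -p pics
python3 - <<'E'
from workcell import bot
import cv2,pickle
o=bot.get_obs();print({k:o[k] for k in('clock','eef_pos','tool_rot','grip_width','ft_force')})
d={}
for n in('scene','top'):
    c=bot.camera(n);d[n]=c;cv2.imwrite(f'pics/{n}0.png',c['image'][:,:,::-1]);print(n,c['vertical_fov'],c['cx'],c['cy'],c['R'],c['t'])
c=bot.camera('wrist');d['wrist']=c;print(c['tool_from_camera'],c['vertical_fov'],c['cx'],c['cy'])
pickle.dump(d,open('cams0.pkl','wb'))
E
```

```text
pics
{'clock': 0.0, 'eef_pos': array([0.14889995, 0.47663727, 0.23038801]), 'tool_rot': array([ 8.05672397e-01,  5.92360402e-01, -8.66150055e-04,  6.26900347e-04]), 'grip_width': 0.08542610004715347, 'ft_force': array([ 0.5591885 , -0.01906501,  0.27064236])}
scene 50.343683258535464 321.45298557116075 245.09823809587851 [[ 0.80754664  0.58979169 -0.00376632]
 [ 0.45691927 -0.62962924 -0.6283246 ]
 [-0.37295201  0.50568051 -0.77794217]] [-0.39540364 -0.17125908  1.63015056]
top 48.58239974681037 330.3919682459053 238.17939494971287 [[ 0.00435278 -0.9998476   0.01690639]
 [-0.98901735 -0.00680212 -0.14764287]
 [ 0.14773537 -0.01607806 -0.98889623]] [-0.00570554  0.51572769  1.15018081]
[[ 9.99999935e-01  9.11410686e-06 -3.61398620e-04 -2.07679096e-04]
 [ 8.67842902e-05  9.64397842e-01  2.64455657e-01 -6.73631935e-02]
 [ 3.50942327e-04 -2.64455671e-01  9.64397778e-01 -1.43105298e-01]
 [ 0.00000000e+00  0.00000000e+00  0.00000000e+00  1.00000000e+00]] 65.70646984690485 319.9839831885691 243.76730938324528
```

View pics/top0.png

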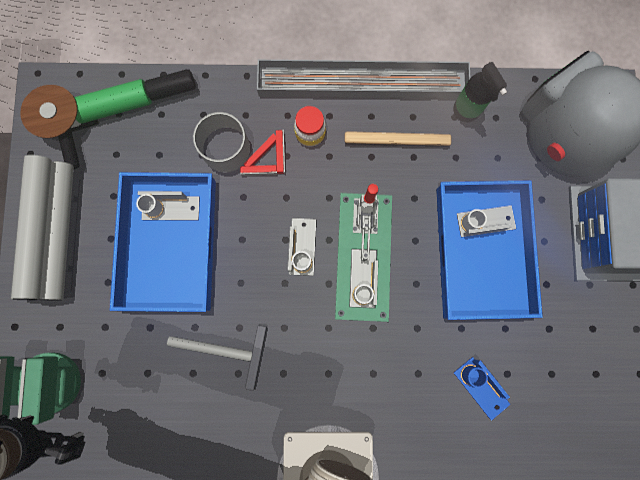

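View pics/scene0.png

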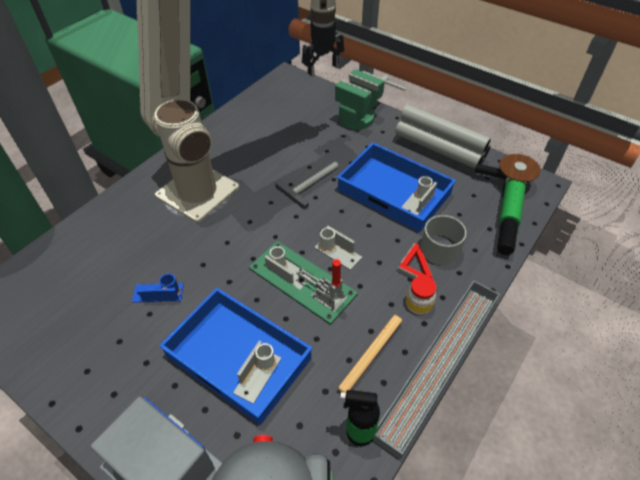

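The top view shows the jig around (365,257), with its clamp at the top and the jigged bracket's sleeve at (364,293). The loose bracket is at (302,247) with its sleeve at (302,261), and the bins are at (163,242) and (490,250). The blue look-alike at (482,387) is to be left alone. An enlarged crop should settle which hand is which.

Run:
```python
import cv2,numpy as np
im=cv2.imread('pics/top0.png')
r=lambda x0,y0,x1,y1,s:cv2.resize(im[y0:y1,x0:x1],None,fx=s,fy=s,interpolation=cv2.INTER_CUBIC)
a=r(280,180,400,330,4)  #480x600
b=r(125,175,205,235,4);c=r(450,195,530,245,4)
out=np.zeros((600,800,3),np.uint8);out[:600,:480]=a;out[:240,480:800]=b;out[300:500,480:800]=c
cv2.imwrite('pics/crop0.png',out)
```

```text
(no output)
```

View pics/crop0.png

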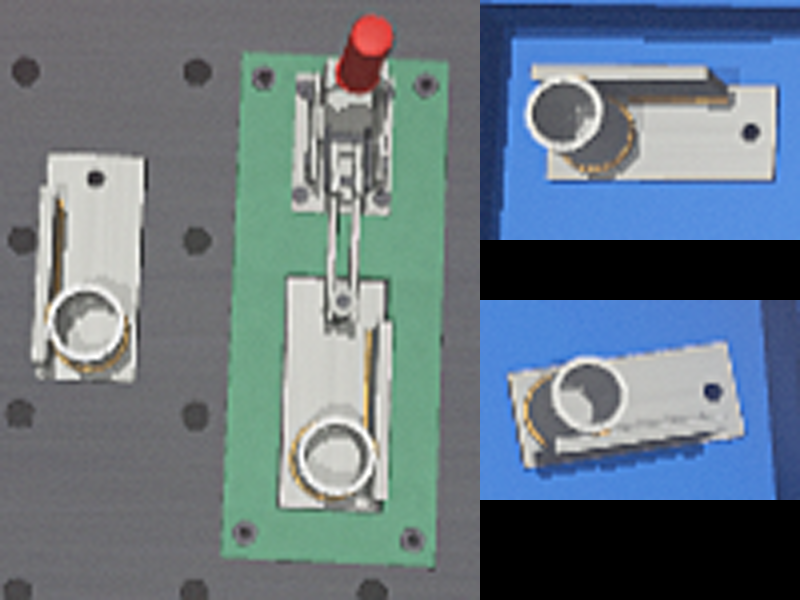

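The crop fixes the hands:
- **Jigged bracket:** sleeve points down in the picture, web on the picture's right at crop (386,410), so it is left-hand.
- **Loose bracket:** web on the picture's left at crop (42,270), so it is right-hand.
- **Container at picture left:** its stock bracket has the sleeve to the left and the web on top, so it is right-hand and this is bin_right.
- **Container at picture right:** its stock bracket has the web below, so it is left-hand and this is bin_left.

Next I'll measure all of these.

```bash
cat > h.py <<'E'
import numpy as np,cv2,pickle
from scipy.spatial.transform import Rotation as Ro
def ray(c,p):
    f=240/np.tan(np.radians(c['vertical_fov'])/2)
    d=np.array([(p[0]-c['cx'])/f,(p[1]-c['cy'])/f,1.]);R=np.array(c['R'])
    return -R.T@c['t'],R.T@d
def rayw(c,o,p):
    f=240/np.tan(np.radians(c['vertical_fov'])/2)
    u=np.array([p[0]-c['cx'],p[1]-c['cy']]);r=np.hypot(*u)+1e-9;a=r/f
    d=np.r_[np.sin(a)*u/r,np.cos(a)];T=np.array(c['tool_from_camera']);Rt=Ro.from_quat(o['tool_rot']).as_matrix()
    return o['eef_pos']+Rt@T[:3,3],Rt@T[:3,:3]@d
def at(rd,z):
    o,d=rd;return o+d*(z-o[2])/d[2]
def yaw(q):
    R=Ro.from_quat(q).as_matrix();return np.arctan2(R[1,0],R[0,0]),R[:,2]
E
python3 - <<'E'
from h import *
np.set_printoptions(precision=4,suppress=True)
d=pickle.load(open('cams0.pkl','rb'));c=d['top'];im=c['image'];hsv=cv2.cvtColor(im,cv2.COLOR_RGB2HSV)
def box(mask,z,x0,x1,y0,y1,n):
    m=np.zeros_like(mask);m[y0:y1,x0:x1]=mask[y0:y1,x0:x1]
    cs,_=cv2.findContours(m,cv2.RETR_EXTERNAL,cv2.CHAIN_APPROX_NONE);k=max(cs,key=cv2.contourArea)[:,0]
    P=np.array([at(ray(c,p),z)[:2] for p in k.astype(float)]).astype(np.float32)
    r=cv2.minAreaRect(P*1000);print(n,r)
g=cv2.inRange(hsv,(65,60,60),(90,255,255));box(g,.01,325,400,185,330,'jig')
b=cv2.inRange(hsv,(100,150,60),(125,255,255))
box(b,.06,100,225,165,320,'binR(+y)');box(b,.06,430,550,170,330,'binL(-y)')
S=lambda x,y:((x+.5)/4-.5+280,(y+.5)/4-.5+180)
for n,p,z in[('jsleeve',(336,457),.06),('lsleeve',(87,323),.06),('jweb a',(386,322),.053),('jweb b',(386,498),.053),('lweb a',(46,186),.053),('lweb b',(37,360),.053),('handletop',(372,33),.184),
 ('lf',(47,154),.005),('lf',(146,156),.005),('lf',(135,381),.005),('jf',(287,276),.005),('jf',(385,281),.005),('jf',(281,507),.005)]:
    print(n,at(ray(c,S(*p)),z))
E
```

```text
jig ((480.1424865722656, -79.4517822265625), (120.11419677734375, 290.87689208984375), 87.66365814208984)
binR(+y) ((505.1026916503906, 361.60235595703125), (215.24789428710938, 305.4353332519531), 89.91797637939453)
binL(-y) ((491.7242431640625, -348.6579284667969), (304.57305908203125, 215.48336791992188), 1.6057755947113037)
jsleeve [ 0.3912 -0.0749  0.06  ]
lsleeve [0.4632 0.0605 0.06  ]
jweb a [ 0.4655 -0.1033  0.053 ]
jweb b [ 0.3695 -0.1025  0.053 ]
lweb a [0.5399 0.0844 0.053 ]
lweb b [0.4435 0.0878 0.053 ]
handletop [ 0.5957 -0.084   0.184 ]
lf [0.5669 0.0869 0.005 ]
lf [0.5662 0.0298 0.005 ]
lf [0.4361 0.035  0.005 ]
jf [ 0.4968 -0.0516  0.005 ]
jf [ 0.4943 -0.1078  0.005 ]
jf [ 0.3654 -0.048   0.005 ]
```

Call:
drive_tool:
  rows: "0 0 0 0 -0.1315; 0 0 0 0 -0.1315; 0 -27 21 0 0; 0 -27 21 0 0; 0 -27 21 0 0; 0 -27 21 0 0; 0 -27 21 0 0; 0 -27 21 0 0; 0 -27 21 0 0; 0 -27 21 0 0; 0 -27 21 0 0; 0 -27 21 0 0"

```text
clock: 1.35
eef_pos: [0.3486, 0.1978, 0.2312]
tool_rot: [0.721, 0.693, -0.0, -0.0]
ft_force: [-0.2, 0.5, -0.3]
grip_width: 0.0001
```

Call:
drive_tool:
  rows: "0 -27 21 0 0; 0 -27 21 0 0; 0 -27 21 0 0; 0 -27 21 0 0; 0 -27 21 0 0; 0 -27 21 0 0; 0 -27 21 0 0; 0 -27 21 0 0; 0 -27 21 0 0; 0 -27 21 0 0; 0 0 0 0 0; 0 0 0 0 0"

```text
clock: 2.55
eef_pos: [0.547, -0.0795, 0.2304]
tool_rot: [0.722, 0.692, -0.0, -0.001]
ft_force: [-0.1, 0.1, -0.7]
grip_width: -0.0001
```

```bash
cat > look.py <<'E'
import sys
from workcell import bot
from h import *
n=sys.argv[1];o=bot.get_obs();c=bot.camera('wrist');cv2.imwrite(f'pics/{n}.png',c['image'][:,:,::-1])
pickle.dump((o,c),open(f'{n}.pkl','wb'));y,z=yaw(o['tool_rot']);print(o['clock'],o['eef_pos'],y,z,o['grip_width'],o['ft_force'],o['joint_pos'])
E
python3 look.py w1
```

```text
2.55 [ 0.54695068 -0.07949612  0.23042545] 1.529514603917234 [-1.86238522e-03  6.33832909e-04 -9.99998065e-01] -7.655916724869158e-05 [-0.10723563  0.11953674 -0.65104723] [-1.44530664e-01  3.47843025e-01  1.49885748e-01  1.37477331e+00
  3.58988706e-04 -1.03249813e-01]
```

View pics/w1.png

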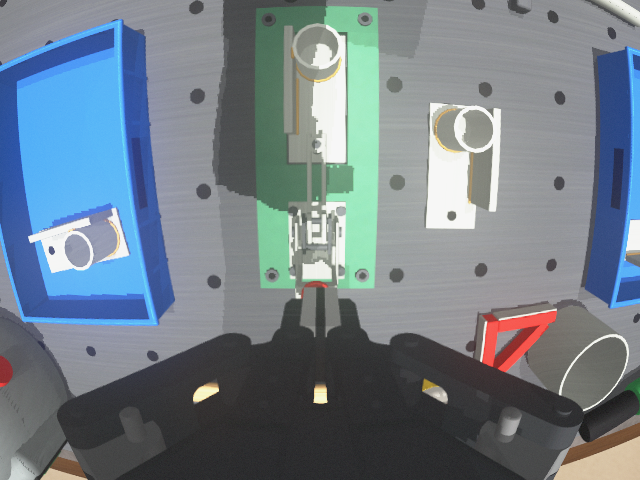

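The wrist view shows the jig plate at x 256–378, the jigged bracket's web at (288,26–134) and sleeve at (317,45), and the loose bracket's web at (496,108–211). The red grip is just ahead of the fingers at (314,288). I'll work out the positions.

Run:
```python
from h import *
np.set_printoptions(precision=4,suppress=True)
o,c=pickle.load(open('w1.pkl','rb'))
hsv=cv2.cvtColor(c['image'],cv2.COLOR_RGB2HSV);g=cv2.inRange(hsv,(65,60,60),(90,255,255));g[:, :200]=0;g[:,420:]=0
cs,_=cv2.findContours(g,cv2.RETR_EXTERNAL,cv2.CHAIN_APPROX_NONE);k=max(cs,key=cv2.contourArea)[:,0].astype(float)
P=np.array([at(rayw(c,o,p),.01)[:2] for p in k],np.float32)*1000;print(cv2.minAreaRect(P))
for n,p,z in[('jsl',(317,45),.06),('jweb',(288,26),.053),('jweb',(288,80),.053),('jweb',(288,134),.053),('lsl',(475,129),.06),('lweb',(497,108),.053),('lweb',(495,211),.053),
('lf',(427,228),.005),('lf',(474,228),.005),('jf',(289,162),.005),('jf',(347,162),.005),('spindle',(317,145),.056),('red?',(314,284),.1)]:print(n,at(rayw(c,o,p),z))
im=c['image'][:,:,::-1]
a=cv2.resize(im[0:180,230:400],None,fx=2.35,fy=3.3,interpolation=2);b=cv2.resize(im[90:240,410:520],None,fx=3.3,fy=3.3,interpolation=2)
out=np.zeros((600,800,3),np.uint8);out[:a.shape[0],:a.shape[1]]=a;out[:b.shape[0],420:420+b.shape[1]]=b[:,:380];cv2.imwrite('pics/w1c.png',out)
```

```text
((481.8531494140625, -80.28079223632812), (120.39242553710938, 290.54473876953125), 87.68388366699219)
jsl [ 0.3933 -0.0757  0.06  ]
jweb [ 0.372  -0.0999  0.053 ]
jweb [ 0.4218 -0.1016  0.053 ]
jweb [ 0.469  -0.1037  0.053 ]
lsl [0.4661 0.0605 0.06  ]
lweb [0.445  0.0869 0.053 ]
lweb [0.5418 0.0861 0.053 ]
lf [0.5677 0.0316 0.005 ]
lf [0.5694 0.0858 0.005 ]
jf [ 0.4952 -0.1081  0.005 ]
jf [ 0.4977 -0.0509  0.005 ]
spindle [ 0.4797 -0.0793  0.056 ]
red? [ 0.587 -0.086  0.1  ]
```

Call:
drive_tool:
  rows: "0 -3 0 35 0; 0 0 0 35 0; 0 0 0 34 0; 0 0 13 0 0; 0 0 13 0 0; 0 0 11 0 0; 0 0 12 0 0; 0 0 11 3 0; 0 0 11 3 0; 0 0 10 5 0; 0 0 10 6 0; 0 0 0 0 0"

```text
clock: 3.8
eef_pos: [0.6384, -0.0844, 0.1103]
tool_rot: [0.72, 0.694, 0.0, 0.0]
ft_force: [-0.2, 0.7, 1.0]
grip_width: -0.0001
```

Call:
drive_tool:
  rows: "0 0 8 7 0; 0 0 8 8 0; 0 0 7 9 0; 0 0 5 10 0; 0 0 0 0 0"

```text
clock: 4.3
eef_pos: [0.6664, -0.086, 0.0756]
tool_rot: [0.721, 0.693, 0.0, -0.0]
ft_force: [0.2, 0.8, -0.5]
grip_width: -0.0002
```

Call:
drive_tool:
  rows: "0 0 2 3 0; 0 0 0 0 0"

```text
clock: 4.5
eef_pos: [0.6676, -0.0863, 0.0731]
tool_rot: [0.721, 0.693, -0.0, -0.001]
ft_force: [-1.7, 1.5, 1.0]
grip_width: -0.0002
```

Run:
```python
from workcell import bot
import cv2,numpy as np
c=bot.camera('scene')['image'][:,:,::-1];d=bot.camera('top')['image'][:,:,::-1]
a=cv2.resize(c[200:340,240:400],None,fx=4,fy=4,interpolation=2)
cv2.imwrite('pics/s1.png',a)
```

```text
(no output)
```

View pics/s1.png

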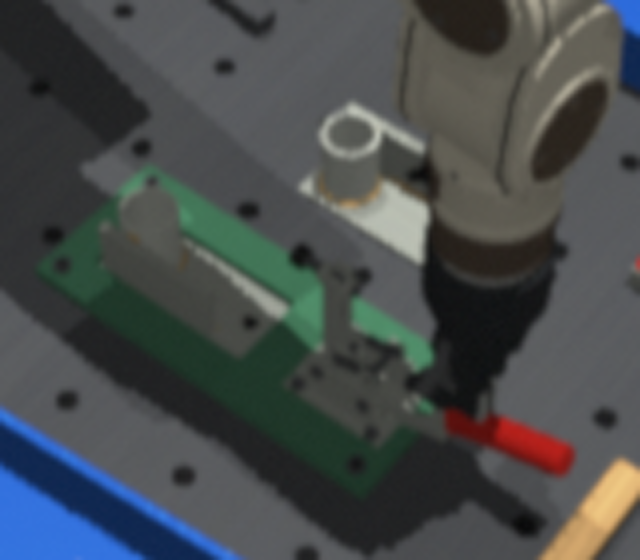

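The handle is well back and the hold-down arm is upright at (340,300). I'll press on gently until it meets the stop.

Call:
drive_tool:
  rows: "0 0 1 2 0; 0 0 1 2 0; 0 0 0 0 0"

```text
clock: 4.9
eef_pos: [0.6682, -0.0866, 0.0723]
tool_rot: [0.721, 0.693, -0.001, -0.001]
ft_force: [-10.4, 2.6, 15.6]
grip_width: -0.0001
```

Call:
drive_tool:
  rows: "0 0 1 2 0; 0 0 0 0 0"

```text
clock: 5.1
eef_pos: [0.6684, -0.0866, 0.072]
tool_rot: [0.721, 0.693, -0.001, -0.001]
ft_force: [-15.7, 2.7, 24.2]
grip_width: -0.0002
```

Call:
drive_tool:
  rows: "0 0 -3 -30 0; 0 0 0 -45 0; 0 0 0 -45 0; 0 0 0 -40 0; 50 -3 -29 0 0; 50 -3 -29 0 0; 50 -3 -29 0 0; 50 -3 -29 0 0; 50 -3 -29 0 0; 50 -3 -29 0 0; 50 -3 -29 0 0; 50 -3 -28 0 0"

```text
clock: 6.3
eef_pos: [0.4352, -0.102, 0.2273]
tool_rot: [0.721, 0.693, 0.0, 0.001]
ft_force: [0.1, 0.1, 1.3]
grip_width: 0.0501
```

Call:
drive_tool:
  rows: "50 0 0 0 0; 50 0 0 0 0"

```text
clock: 6.5
eef_pos: [0.4366, -0.102, 0.2278]
tool_rot: [0.721, 0.693, 0.001, 0.001]
ft_force: [0.1, -0.2, 0.4]
grip_width: 0.0501
```

```bash
python3 look.py w2
```

```text
6.5 [ 0.43657278 -0.10199494  0.22783629] 1.5302690985169962 [ 2.05208098e-03 -6.59807276e-04 -9.99997677e-01] 0.05008516234109619 [ 0.14038121 -0.23839889  0.37364113] [-2.29390800e-01  1.38427966e-01 -1.31195860e-01  1.29902414e+00
 -1.75912645e-04 -1.88864359e-01]
```

View pics/w2.png

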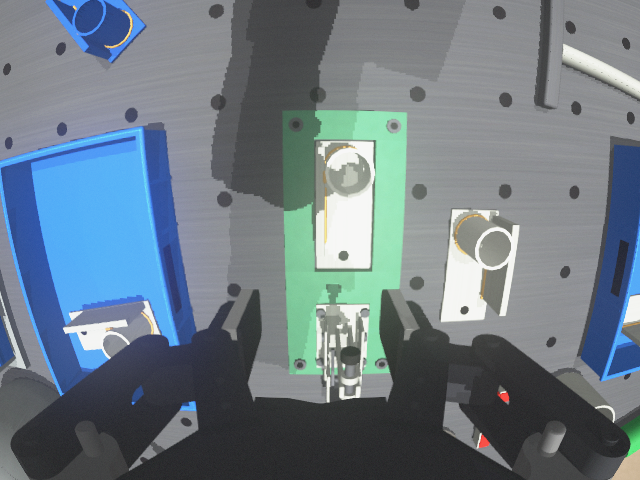

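The web strip runs at x≈319 px from y 143 to 258, which is at the tool's centre, so the lateral alignment is good. Going down.

Call:
drive_tool:
  rows: "50 0 0 40 0; 50 0 0 40 0; 50 0 0 40 0; 50 0 0 35 0; 50 0 0 30 0; 50 0 0 12 0; 50 0 0 10 0; 50 0 0 0 0; 0 0 0 0 0; 0 0 0 0 0; 0 0 0 0 0; 0 0 0 0 0"

```text
clock: 7.75
eef_pos: [0.4374, -0.1022, 0.0214]
tool_rot: [0.721, 0.693, 0.0, 0.001]
ft_force: [0.4, -2.5, 3.7]
grip_width: 0.0072
```

Call:
drive_tool:
  rows: "0 0 0 0 0; 0 0 0 -4 0; 0 0 0 -6 0; 0 0 0 0 0"

```text
clock: 8.15
eef_pos: [0.4357, -0.1014, 0.0303]
tool_rot: [0.721, 0.693, -0.0, -0.001]
ft_force: [0.1, 0.1, -7.9]
grip_width: 0.0072
```

Call:
drive_tool:
  rows: "0 0 0 -15 0; 0 0 0 -30 0; 0 0 0 -35 0; 0 0 0 -35 0; 0 -15 1 -15 0; 0 -30 1 0 0; 0 -35 1 0 0; 0 -40 2 0 0; 0 -40 2 0 0; 0 -40 2 0 0; 0 -35 1 0 0; 0 -25 1 0 0"

```text
clock: 9.35
eef_pos: [0.4355, -0.3634, 0.1586]
tool_rot: [0.722, 0.692, -0.0, -0.002]
ft_force: [0.1, 0.2, -8.3]
grip_width: 0.0072
```

Call:
drive_tool:
  rows: "0 -12 0 0 0; 0 0 0 0 0; 0 0 0 0 0; 0 0 0 0 0"

```text
clock: 9.75
eef_pos: [0.4362, -0.3721, 0.1598]
tool_rot: [0.721, 0.693, 0.0, -0.001]
ft_force: [0.9, 0.0, -7.5]
grip_width: 0.007
```

```bash
python3 look.py w3
```

```text
9.75 [ 0.43618872 -0.37211311  0.15981394] 1.532435678229312 [-0.00124865  0.00189903 -0.99999742] 0.006971612374480873 [ 0.9367877   0.04056187 -7.48280686] [-7.06627104e-01  4.24964340e-01  7.84326788e-02  1.22644732e+00
  6.33602710e-04 -6.68268368e-01]
```

View pics/w3.png

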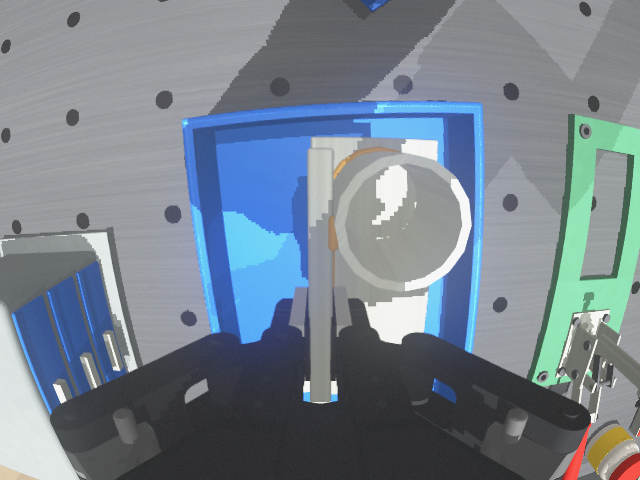

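The bracket hangs over bin_left, with its web end at (320,150), foot end at (312–437,139) and sleeve top centred at (403,221). The bin rim corners are at (185,122) and (482,104). I'll check tilt and clearances.

Run:
```python
from h import *
np.set_printoptions(precision=4,suppress=True)
o,c=pickle.load(open('w3.pkl','rb'));e=o['eef_pos'];y,_=yaw(o['tool_rot'])
yx=np.array([np.cos(y-np.pi/2),np.sin(y-np.pi/2)]);xx=np.array([np.cos(y),np.sin(y)])
for n,p,z in[('webend',(320,150),e[2]+.032),('sleeve',(403,221),e[2]+.039),('footL',(312,138),e[2]-.016),('footR',(437,140),e[2]-.016),('rimL',(185,122),.06),('rimR',(482,104),.06),('rimLlow',(212,335),.06),('rimRlow',(470,340),.06)]:
    q=at(rayw(c,o,p),z);print(n,q,'tool xy mm',(q[:2]-e[:2])@xx*1e3,(q[:2]-e[:2])@yx*1e3)
```

```text
webend [ 0.3706 -0.3697  0.1918] tool xy mm -0.14885585651716143 -65.66135987960858
sleeve [ 0.3915 -0.3464  0.1988] tool xy mm 23.99652334037791 -45.65330900698719
footL [ 0.366  -0.3729  0.1438] tool xy mm -3.460739632663172 -70.14121445643431
footR [ 0.3674 -0.3184  0.1438] tool xy mm 51.05251259761006 -70.77871818492443
rimL [ 0.347  -0.4594  0.06  ] tool xy mm -90.65150049353674 -85.77840480517368
rimR [ 0.3403 -0.2573  0.06  ] tool xy mm 111.07116859993928 -100.177861525293
rimLlow [ 0.5044 -0.4575  0.06  ] tool xy mm -82.69537336317981 71.45276205127861
rimRlow [ 0.5193 -0.2557  0.06  ] tool xy mm 119.50034117123003 78.5557893511133
```

Call:
drive_tool:
  rows: "0 0 0 15 0; 0 0 0 30 0; 0 0 0 30 0; 0 0 0 25 0; 0 0 0 15 0; 0 0 0 8 0; 0 0 0 4 0; 0 0 0 3 0; 0 0 0 0 0; 0 0 0 0 0"

```text
clock: 10.8
eef_pos: [0.437, -0.3743, 0.0313]
tool_rot: [0.721, 0.693, 0.0, 0.001]
ft_force: [-0.3, -0.1, -8.2]
grip_width: 0.0074
```

Call:
drive_tool:
  rows: "0 0 0 1.5 0; 0 0 0 1 0; 0 0 0 0 0; 0 0 0 0 0"

```text
clock: 11.2
eef_pos: [0.4364, -0.3739, 0.0278]
tool_rot: [0.721, 0.693, 0.0, -0.0]
ft_force: [0.3, -0.5, -8.0]
grip_width: 0.007
```

Call:
drive_tool:
  rows: "0 0 0 0.7 0; 0 0 0 0.6 0; 0 0 0 0 0"

```text
clock: 11.5
eef_pos: [0.4367, -0.3741, 0.027]
tool_rot: [0.721, 0.693, 0.0, 0.0]
ft_force: [-0.3, -0.0, -5.6]
grip_width: 0.0071
```

Call:
drive_tool:
  rows: "0 0 0 0.7 0; 0 0 0 0 0"

```text
clock: 11.7
eef_pos: [0.4369, -0.3741, 0.0267]
tool_rot: [0.721, 0.693, 0.0, 0.001]
ft_force: [0.5, 1.4, 0.3]
grip_width: 0.0071
```

Call:
drive_tool:
  rows: "40 0 0 0 0; 40 0 0 0 0; 40 0 0 0 0; 40 0 0 -10 0; 40 0 0 -35 0; 40 0 0 -45 0; 40 0 0 -45 0; 40 0 0 -45 0; 40 12 4 -10 0; 40 40 5 0 0; 40 40 5 0 0; 40 40 5 0 0"

```text
clock: 12.9
eef_pos: [0.4606, -0.2413, 0.2161]
tool_rot: [0.721, 0.693, 0.0, 0.0]
ft_force: [0.7, -0.1, 0.1]
grip_width: 0.0398
```

Call:
drive_tool:
  rows: "40 40 5 0 0; 40 40 5 0 0; 40 40 5 0 0; 40 40 5 0 0; 40 40 5 0 0; 40 40 5 0 0; 40 40 5 0 0; 40 35 3 0 0; 40 15 2 0 0; 40 0 0 0 0; 40 0 0 0 0; 40 0 0 0 0"

```text
clock: 14.1
eef_pos: [0.5135, 0.0842, 0.2158]
tool_rot: [0.722, 0.692, -0.0, 0.0]
ft_force: [0.3, -0.2, 0.3]
grip_width: 0.04
```

```bash
python3 look.py w4
```

```text
14.1 [0.51353871 0.08422949 0.2157801 ] 1.5294366561781827 [-3.97063714e-04 -5.26797521e-04 -9.99999782e-01] 0.040025406317425315 [ 0.34640041 -0.20759184  0.27318613] [ 1.62835917e-01  2.88404142e-01  2.82569430e-02  1.31112634e+00
 -4.55457916e-04  2.04195798e-01]
```

View pics/w4.png

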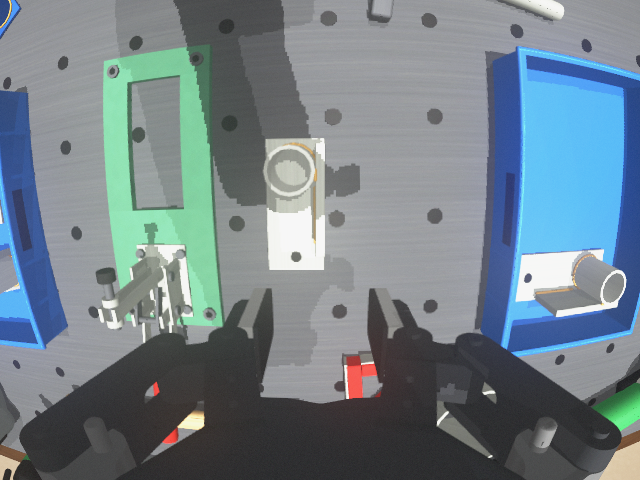

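The loose bracket's web strip runs at x≈320 px from y 142 to 250, its sleeve is at (290,170), and the foot tail corners are at (270,270) and (324,268). I'll work out the remaining offsets.

Run:
```python
from h import *
o,c=pickle.load(open('w4.pkl','rb'));e=o['eef_pos'];y,_=yaw(o['tool_rot'])
yx=np.array([np.cos(y-np.pi/2),np.sin(y-np.pi/2)]);xx=np.array([np.cos(y),np.sin(y)])
G=c['image'].mean(2)
for r in(160,180,200,220,240):print(r,G[r,305:336].astype(int))
for n,p,z in[('sleeve',(290,170),.06),('webtop',(320.5,150),.053),('webtop',(320.5,240),.053),('tailL',(270,270),.005),('tailR',(324,268),.005),('headL',(266,140),.005),('headR',(325,139),.005)]:
    q=at(rayw(c,o,p),z);print(n,(q[:2]-e[:2])@xx*1e3,(q[:2]-e[:2])@yx*1e3)
```

```text
160 [150 146 152 195 223 228 231 222 169 139 152 188 193 191 187 187 192 195
 226 244 151 166 167 169 167 166 167 166 166 168 166]
180 [185 176 155 184 218 229 228 220 171 151 159 159 188 191 190 189 192 194
 192 171 108 112 111 110 113 111 112 111 111 112 108]
200 [198 197 198 199 197 178 155 154 137 140 141 185 193 191 192 189 194 195
 192 176 166 170 169 170 168 170 169 167 168 166 167]
220 [247 247 247 247 247 247 242 157 148 144 159 246 247 247 247 246 247 247
 247 243 174 174 174 154 128 116 116 117 117 117 117]
240 [247 247 247 247 247 246 244 243 228 200 164 246 247 247 247 246 246 247
 246 243 172 171 172 172 172 174 171 171 171 171 171]
sleeve -24.333715866217688 -46.91274233190398
webtop 0.1476163593066773 -62.79734231741794
webtop 0.15994588928195852 13.061405010868967
tailL -51.057288347971294 57.13445230137612
tailR 3.712766446440363 54.81544081396589
headL -51.41871158441988 -72.3024592668235
headR 4.395068740787647 -72.56531871528286
```

Call:
drive_tool:
  rows: "40 0 -2 40 0; 40 0 0 40 0; 40 0 0 40 0; 40 0 0 35 0; 40 0 0 22 0; 40 0 0 10 0; 40 0 0 7 0; 40 0 0 0 0; 0 0 0 0 0; 0 0 0 0 0; 0 0 0 0 0; 0 0 0 0 0"

```text
clock: 15.35
eef_pos: [0.513, 0.085, 0.0233]
tool_rot: [0.721, 0.693, 0.001, 0.001]
ft_force: [-0.7, -3.2, 5.5]
grip_width: 0.0068
```

Call:
drive_tool:
  rows: "0 0 0 0 0; 0 0 0 -4 0; 0 0 0 -6 0; 0 0 0 0 0"

```text
clock: 15.75
eef_pos: [0.5115, 0.0858, 0.0319]
tool_rot: [0.721, 0.693, -0.0, -0.0]
ft_force: [0.6, 0.6, -7.5]
grip_width: 0.0072
```

Call:
drive_tool:
  rows: "0 0 0 -15 0; 0 0 0 -30 0; 0 0 0 -35 0; 0 0 0 -35 0; 0 15 -4 -13 0; 0 30 -8 0 0; 0 35 -9 0 0; 0 40 -10 0 0; 0 40 -10 0 0; 0 40 -10 0 0; 0 40 -10 0 0; 0 30 -7 0 0"

```text
clock: 16.95
eef_pos: [0.453, 0.3603, 0.1588]
tool_rot: [0.72, 0.694, -0.001, -0.001]
ft_force: [1.1, -0.6, -6.2]
grip_width: 0.0071
```

Call:
drive_tool:
  rows: "0 15 -3 0 0; 0 6 0 0 0; 0 0 0 0 0; 0 0 0 0 0; 0 0 0 0 0"

```text
clock: 17.45
eef_pos: [0.4528, 0.3775, 0.1597]
tool_rot: [0.722, 0.692, -0.0, 0.0]
ft_force: [0.7, -0.1, -6.7]
grip_width: 0.0072
```

```bash
python3 look.py w5
```

```text
17.45 [0.45280988 0.37754822 0.15970411] 1.5290105689029077 [-3.82269633e-04 -8.82485836e-04 -9.99999538e-01] 0.007214281845767812 [ 0.70199715 -0.07918237 -6.70055251] [ 6.95230366e-01  4.55447328e-01  1.25851977e-01  1.24205981e+00
 -4.32798784e-04  7.37016465e-01]
```

View pics/w5.png

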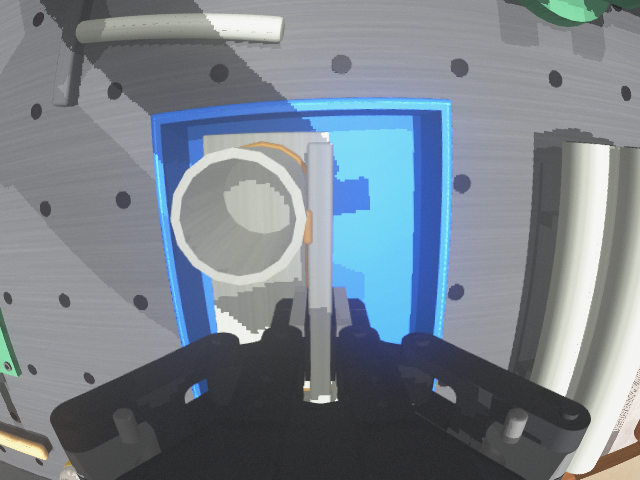

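The bracket hangs over bin_right, with its foot end at (205–330,133) and the rim corners at (152,116) and (450,101). I'll check the clearances.

Run:
```python
from h import *
o,c=pickle.load(open('w5.pkl','rb'));e=o['eef_pos'];y,_=yaw(o['tool_rot'])
yx=np.array([np.cos(y-np.pi/2),np.sin(y-np.pi/2)]);xx=np.array([np.cos(y),np.sin(y)])
for n,p,z in[('webend',(320,143),e[2]+.031),('sleeve',(238,216),e[2]+.038),('footL',(205,134),e[2]-.017),('footR',(330,132),e[2]-.017),('rimL',(152,116),.06),('rimR',(450,101),.06),('rimLlow',(183,340),.06),('rimRlow',(443,335),.06)]:
    q=at(rayw(c,o,p),z);print(n,q,(q[:2]-e[:2])@xx*1e3,(q[:2]-e[:2])@yx*1e3)
```

```text
webend [0.38507646 0.38031468 0.19070411] -0.0654229193589438 -67.78985417534614
sleeve [0.4048564  0.35547335 0.19770411] -24.058794311454502 -46.989472616591186
footL [0.37735545 0.33010155 0.14270411] -50.55726017899594 -73.4065428476822
footR [0.38031379 0.38470266 0.14270411] 4.119764217817471 -72.73166756360452
rimL [0.35596964 0.26555645 0.06      ] -115.93938556399796 -92.07740079955359
rimR [0.3567262  0.46825974 0.06      ] 86.61857095800687 -99.78914983178052
rimLlow [0.52596752 0.26623777 0.06      ] -108.15723570669621 77.74362229872769
rimRlow [0.52895543 0.46932052 0.06      ] 94.87305666125226 72.24542355458992
```

Call:
drive_tool:
  rows: "0 0 0 15 0; 0 0 0 30 0; 0 0 0 30 0; 0 0 0 25 0; 0 0 0 15 0; 0 0 0 8 0; 0 0 0 3 0; 0 0 0 2 0; 0 0 0 0 0; 0 0 0 0 0"

```text
clock: 18.5
eef_pos: [0.4531, 0.3796, 0.0329]
tool_rot: [0.721, 0.693, 0.001, 0.0]
ft_force: [-1.0, -0.7, -7.2]
grip_width: 0.007
```

Call:
drive_tool:
  rows: "0 0 0 1 0; 0 0 0 1 0; 0 0 0 0 0"

```text
clock: 18.8
eef_pos: [0.4524, 0.3791, 0.0298]
tool_rot: [0.721, 0.693, -0.0, 0.0]
ft_force: [0.2, -0.1, -7.4]
grip_width: 0.007
```

Call:
drive_tool:
  rows: "0 0 0 0.7 0; 0 0 0 0.5 0; 0 0 0 0 0"

```text
clock: 19.1
eef_pos: [0.4523, 0.379, 0.0284]
tool_rot: [0.721, 0.693, -0.0, -0.0]
ft_force: [0.0, -0.1, -6.0]
grip_width: 0.0069
```

Call:
drive_tool:
  rows: "0 0 0 0.6 0; 0 0 0 0.5 0; 0 0 0 0 0"

```text
clock: 19.4
eef_pos: [0.4524, 0.3792, 0.0283]
tool_rot: [0.721, 0.693, 0.0, 0.0]
ft_force: [-2.2, -2.5, 0.8]
grip_width: 0.0069
```

Call:
drive_tool:
  rows: "0 0 0 0.6 0; 0 0 0 0 0"

```text
clock: 19.6
eef_pos: [0.4524, 0.3792, 0.0283]
tool_rot: [0.721, 0.693, 0.0, 0.0]
ft_force: [-3.8, -2.3, 5.4]
grip_width: 0.0074
```

Seated. Releasing, retreating and taking a final look.

Call:
drive_tool:
  rows: "35 0 0 0 0; 35 0 0 0 0; 35 0 0 0 0; 35 0 0 -10 0; 35 0 0 -30 0; 35 0 0 -45 0; 35 0 0 -45 0; 35 0 0 -45 0; 35 0 -40 -20 0; 35 0 -40 0 0; 35 0 -40 0 0; 35 0 0 0 0"

```text
clock: 20.8
eef_pos: [0.3286, 0.3836, 0.2232]
tool_rot: [0.72, 0.694, -0.0, -0.001]
ft_force: [0.0, 0.2, -0.3]
grip_width: 0.035
```

Run:
```python
from workcell import bot
import cv2,numpy as np
t=bot.camera('top')['image'][:,:,::-1];s=bot.camera('scene')['image'][:,:,::-1]
a=cv2.resize(t[120:330,90:560],(800,357),interpolation=2);b=cv2.resize(s[130:430,130:470],(272,240),interpolation=2)
out=np.zeros((600,800,3),np.uint8);out[:357]=a
out[360:600,:272]=b
out[360:600,275:535]=cv2.resize(s[140:230,330:460],(260,240),interpolation=2)
out[360:600,540:800]=cv2.resize(s[285:420,155:320],(260,240),interpolation=2)
cv2.imwrite('pics/end.png',out)
```

```text
(no output)
```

View pics/end.png

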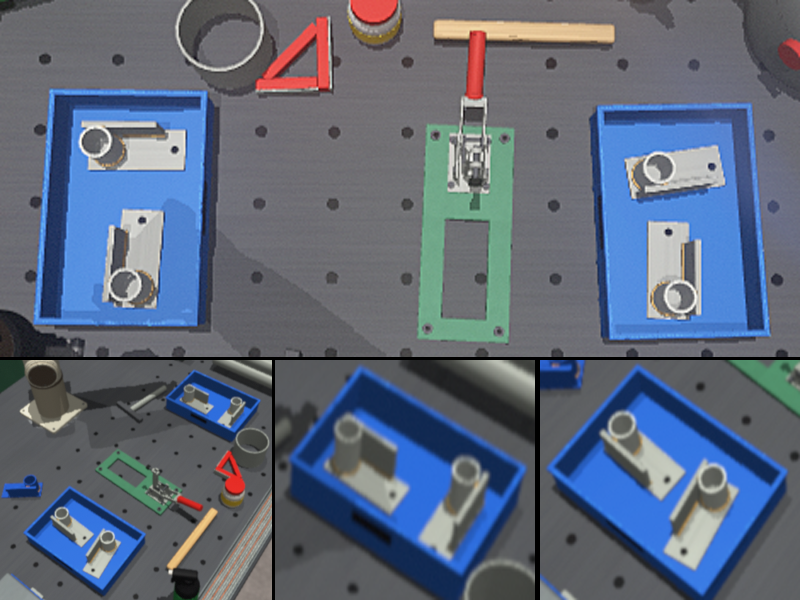

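The final picture shows each new bracket upright in the container of its own hand. The stock brackets and bystanders are in place, the jig is empty and the handle is right back.

```bash
python3 -c "
from workcell import bot
print(bot.get_obs()['clock']);print(bot.job_done())"
```

```text
20.9
the job is handed in; nothing more can be done
None
```

The job is done and handed in at 20.9 s of the 70 s allowed.

- **Clamp:** I pushed the handle back with the shut fingers until it met its stop, about 29 N at the fingertips. It stayed right back, and the hold-down arm stands upright.
- **Brackets:** The jigged bracket was left-hand and went into the right-side container as seen from the robot. Its loose right-hand mate went into the left-side one. I lowered each until the floor carried its weight before letting go, so neither was dropped.
- **Last checks:** In the top and scene pictures both brackets stand on their foot beside a bracket of their own hand, and the jig is empty. By eye, the stock brackets, the bystanders in view and the blue look-alike are where they were. No check failed. The cameras agreed to about 2–3 mm.
- **Not measured:** I did not measure the final handle angle. That it is fully open rests on the force at the stop and the pictures.

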